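# Press the cell carrier under the leaf spring of the contact jig

### The job

In the jig on the table, press the black solar-cell carrier down firmly with the fingertips on its dark finger pad and, keeping it pressed, push it under the bridge and the leaf spring until its nose is fully home against the end stop; then let go and move clear. Only press and push the carrier: do not lift it or tip it, and leave everything else on the table where it is.

Things in the scene. Friction and masses are not known exactly. Their poses are not given: they have to be found in the camera images.
- jig: Contact jig fixed to the table, aluminium base 236 x 112 x 12. Origin: centre of its underside, z = 0; x along its channel, the sliding direction (away from the robot, turned up to 0.4 rad either way), z up. Blue rails beside the channel: inner faces y = +-39.5, tops 34 high; a blue lip, 34 high, closes the near end at x = -109. The channel floor is a sprung plate. Sizes and heights in mm.
- carrier: Black slab 110 (x) x 76 x 14 mm, about 0.15 kg, loose on the sprung plate; blue solar cell on its front (+x) half. Origin: centre of its underside; x is the sliding direction. Orange rib across it at x = -14 to -6, 60 wide, 8 high; behind the rib, to the rear end, a flat dark finger pad. Press on the pad, push against the rib's rear face. At rest its top is 44 mm above the table.
- finger_pad (a point): Point on top of the carrier, in the middle of the finger pad: 32 mm behind its centre (18 mm behind the rib's rear face), 14.6 mm above its underside.
- home (a point): Point on the jig where the carrier's origin lies when home: its nose against the grey end stop (face at jig x = 95 mm, top 41 mm high, terminal posts on it to 56) and its top up against the bridge. 40 mm ahead of the jig's origin in x, 20 mm above the table. Axes as the jig's.
- bridge_edge (a point): Middle of the lower near edge of the dark steel bridge across the channel: at jig x = 45 mm, 34 mm above the table. The bridge is 12 mm long in x, its top 46 mm high, its end posts on the rails. The carrier must be pressed down 10 mm or more to pass under it; it starts with its nose 15 to 35 mm short of it.
- lift (a joint): Sprung plate under the carrier: 0 raised, grows (m) as it is pressed down, hard stop at 0.014. About 6 N starts it, 10 N at the bottom. It does not tilt. With the carrier home and let go it stays at about 0.010, the carrier caught under the bridge.
- leaf (a joint): Brass leaf spring behind the bridge, sloping down and away to jig x = 83 mm: 0 at rest (tip about 27 mm above the table), grows (rad) as the carrier's nose lifts it: about 0.13 with the carrier pressed to the bottom, 0.27 when it has risen against the bridge. Its tip presses with about 3 to 5 N and drags on the carrier. Pushing the pressed carrier takes about 3 N, up to 10 N as its nose lifts the leaf.
- stud: Closed grey road stud, 128 mm across, 47 high (mm); a bystander. Origin: centre of its underside.
- caliper: Digital caliper lying flat, 58 x 225 x 13 (mm); a bystander. Origin: centre of its underside.
- insert_tray: Small black tray of brass inserts, 62 x 90 x 22 (mm); a bystander. Origin: centre of its underside.
- brush: Flat dusting brush with wooden handle, 24 x 168 x 10 (mm); a bystander. Origin: centre of its underside.
- driver: Dark green cordless power driver lying flat, 38 x 260 x 40 (mm); a bystander. Origin: centre of its underside.
- lens: Spare clear lens in its cell lying flat, 121 x 120 x 14 (mm); a bystander. Origin: centre of its underside.
- oil: White dosing bottle with red cap, 38 mm across, 105 high (mm); a bystander. Origin: centre of its underside.

How it is judged:
By the outcome, as a careful person would: the job done as asked, in the order asked, and still so for the second after the job is handed in, with the robot touching nothing.
It also fails if it takes over 38 s, if anything falls off the work surface, if the arm or the gripper's body presses on something with over 40 N, if the wrist force passes 120 N, or if a joint passes its speed limit or range.

### The arm

A 6-joint arm with a two-finger parallel gripper is mounted at the origin on a cart in front of the work surface, level with it; the furniture and walls round the work are solid. World frame = base frame: x ahead of the robot, y to its left, z up, the work surface at z = 0. Lengths are in m, angles in rad, forces in N, time in s.
With the tool pointing down it reaches from about 0.4 to 0.825 m from the base axis. Payload 7 kg.
Tool frame: the origin (TCP) lies between the finger pads; the fingertips stand 17 mm ahead of it and the grasp point (between the pads) lies 2 mm behind it (r.nose_length is the distance from the TCP to the fingertips, in m); z points along the fingers, y is the direction in which the jaws open and shut (so a half turn about z gives the same grasp; the last joint's range is limited). The gripper opens to 88 mm and grips with 3 to 60 N. Pads are 19 mm wide; open, the fingers measure 130 mm over their backs; the gripper's body (78 mm by 193 mm) begins 47 mm behind the grasp point.
Start: joints at [1.603, 0.359, 0.012, 0, -1.224, -0.288], TCP at [0.171, 0.653, 0.214] pointing down, gripper open.
Joint ranges: [-3.07, 3.07], [-1.43, 2.12], [-1.02, 1.25], [-3.03, 1.67], [-3.05, -0], [-3.03, 3.03]. Speed limits (rad/s): [2.39, 2.39, 3.01, 3.14, 3.14, 3.14].

### API

Orientations are given as a 3x3 rotation matrix whose columns are the frame's x, y, z axes.
In Python, from workcell import r gives the robot as it stands.
- The arm moves only by the shell command python3 -m jog 'ROWS' [FORCE]. ROWS is JSON, a list of rows, each a list of 3 entries, a list of its own where there are three numbers: the shift along the tool's x, y, z in mm, then the turn, a rotation vector about the tool's x, y, z in degrees, then the closure, from -1 (fully open) to 1 (shut). A call has 1 to 20 rows; each row shifts and turns the commanded pose from where the row before left it, along the tool's axes as they then stand; what a row does not reach is not made up. A row lasts 1/10 s, in which the tool goes at most 50 mm and 8.59 degrees, less where a joint would pass 70% of its speed; a pose out of reach is approached as far as the arm can. A call is refused whole if a number of a shift passes 50 or a number of a turn 8.59, either way. A call with a gripper value outside its range is refused whole. The fingers move at their own pace and stop on an object; FORCE is the grip in N (left out, the last holds). Time passes only in rows, so rows that do not move let the fingers close. It gives the time, the measured TCP pose, the force and the opening at its end, in the units of the state.
- r.observe(): the state, without advancing time (a new reading comes with each control period).
- r.camera(name): name is "scene" or "top" or "wrist"; returns a dict with "pixels" (480x640x3 uint8, blue, green, red), "K" (3x3 intrinsics, pixels), "dist_coeffs" ([k1, k2, p1, p2, k3] as OpenCV has them; the pictures are not rectified), "T" (4x4, takes a point from camera to world coordinates). Camera axes: x right, y down, z forward; pixel columns grow to the right and rows downward; lengths in m; the calibration is good to about 2 mm. A picture is of the moment at which its call begins. There is no depth.
- r.close_job(): hands the job in, once; it reports no verdict.
The state is a dict: "time": time; "joint_positions": joint angles; "joint_velocities": joint speeds; "tau": joint torques, N m; "ee_pos": TCP position; "eef_rot": TCP orientation; "ft_force": force on the tool from outside, world axes, zero at the start; "ft_torque": the same for the moment, N m; "finger_gap": finger opening in m.
Only numpy, scipy, OpenCV 4.12 (cv2) and the standard library are available. Lean on these libraries where they do the work, as an engineer would, in place of code of your own. Each camera call takes 0.05 s, during which the arm holds its last target. There are 200 camera calls.

## Working session

There is one attempt and no reset: what is moved stays moved. The work goes in short steps, Python scripts to look and compute and a shell command to move; the robot and the scene stay as the last step left them, time stands still between calls to the robot, and variables do not carry over. Pictures are saved under pics/ and viewed, about 8 in all and at most 12, crops included, and the job is handed in when it is done.

```bash
mkdir -p pics; ls; python3 - <<'E'
from workcell import r
import cv2,numpy as np
o=r.observe()
print({k:np.round(v,3).tolist() for k,v in o.items()},r.nose_length)
for n in("top","scene"):
    c=r.camera(n);cv2.imwrite(f"pics/{n}0.png",c["pixels"]);np.savez(f"{n}0.npz",**c);print(np.round(c["T"],3).tolist(),c["K"].tolist())
E
```

```text
pics
{'time': 0.0, 'joint_positions': [1.603, 0.359, 0.011, -0.0, -1.224, -0.288], 'joint_velocities': [0.001, 0.001, -0.001, 0.0, 0.0, 0.0], 'tau': [-0.001, -58.271, 29.306, 6.997, 0.007, -0.0], 'ee_pos': [0.171, 0.653, 0.213], 'eef_rot': [[0.967, -0.253, -0.0], [-0.253, -0.967, -0.002], [0.0, 0.002, -1.0]], 'ft_force': [-0.481, 0.152, 1.046], 'ft_torque': [0.018, 0.017, -0.04], 'finger_gap': 0.088} 0.017
[[0.021, -0.997, 0.075, 0.447], [-1.0, -0.021, 0.002, -0.01], [-0.001, -0.075, -0.997, 1.433], [0.0, 0.0, 0.0, 1.0]] [[501.23203026992206, 0.0, 321.31929213223873], [0.0, 501.23203026992206, 243.856092470109], [0.0, 0.0, 1.0]]
[[0.696, -0.394, 0.601, -0.096], [-0.718, -0.359, 0.596, -0.649], [-0.02, -0.846, -0.532, 0.646], [0.0, 0.0, 0.0, 1.0]] [[499.7359752933371, 0.0, 324.5990999488689], [0.0, 499.7359752933371, 240.08094854992828], [0.0, 0.0, 1.0]]
```

View pics/top0.png

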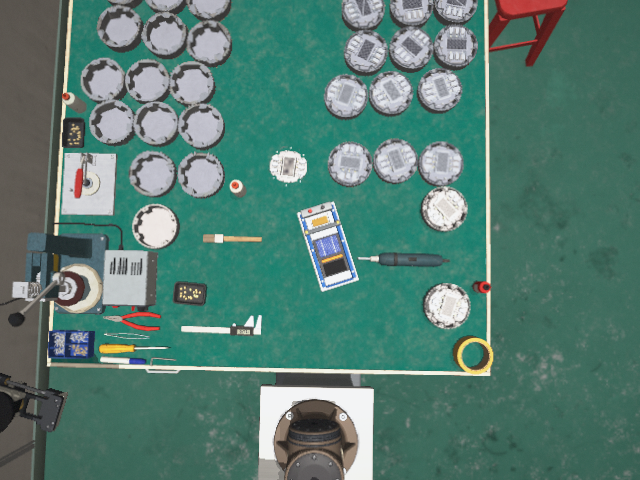

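View pics/scene0.png

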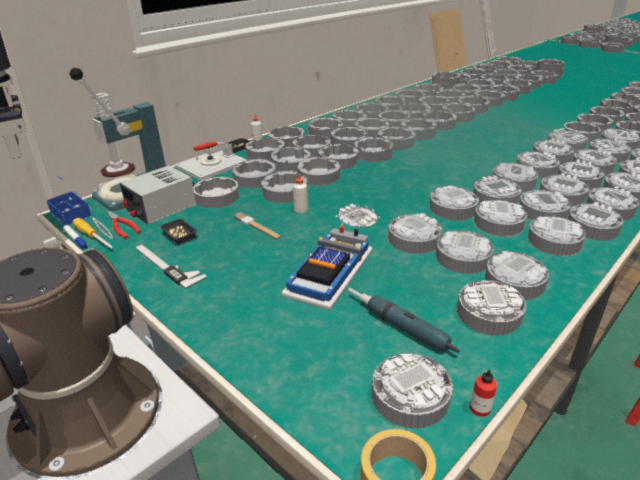

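The jig is at about (328,247) in the top picture, tilted left, with the rib at about (331,258). The driver's tip is at about (360,258), close to the right side of the jig. The arm is out of view at the left. Next I'll measure the jig and the rib.

```bash
cat > h.py <<'E'
import cv2,numpy as np
def ray(c,px,z):
    p=cv2.undistortPoints(np.float64(px).reshape(-1,1,2),c["K"],c["dist_coeffs"]).reshape(-1,2)
    d=np.c_[p,np.ones(len(p))]@c["T"][:3,:3].T; o=c["T"][:3,3]
    return o+d*((z-o[2])/d[:,2])[:,None]
def proj(c,P):
    T=np.linalg.inv(c["T"]);return cv2.projectPoints(np.float64(P).reshape(-1,3),cv2.Rodrigues(T[:3,:3])[0],T[:3,3],c["K"],c["dist_coeffs"])[0].reshape(-1,2)
def blob(img,lo,hi,box,n=0):
    x0,y0,x1,y1=box;m=cv2.inRange(cv2.cvtColor(img,cv2.COLOR_BGR2HSV),lo,hi);k=np.zeros_like(m);k[y0:y1,x0:x1]=m[y0:y1,x0:x1]
    cs=sorted(cv2.findContours(k,cv2.RETR_EXTERNAL,cv2.CHAIN_APPROX_NONE)[0],key=cv2.contourArea,reverse=True)
    return cs,k
E
python3 - <<'E'
from h import *
c=dict(np.load("top0.npz"));im=c["pixels"];box=(285,190,365,300)
for nm,lo,hi,z in(("alu",(0,0,150),(180,70,255),.012),("blue",(100,120,60),(130,255,255),.034),("orange",(8,120,120),(25,255,255),.05)):
    cs,k=blob(im,lo,hi,box)
    for q in cs[:3]:
        b=cv2.boxPoints(cv2.minAreaRect(q));w=ray(c,b,z)[:,:2]
        e=[w[1]-w[0],w[2]-w[1]];e=max(e,key=np.linalg.norm)
        print(nm,cv2.contourArea(q),b.round(1).tolist(),"ctr",w.mean(0).round(4),"size",np.round([np.linalg.norm(w[1]-w[0]),np.linalg.norm(w[2]-w[1])],3),"ang",round(np.arctan2(e[1],e[0]),3))
cv2.imwrite("pics/crop.png",cv2.resize(im[195:300,290:395],None,fx=5.5,fy=5.5,interpolation=cv2.INTER_CUBIC))
E
```

```text
alu 1546.0 [[295.3999938964844, 211.6999969482422], [333.29998779296875, 199.60000610351562], [358.8999938964844, 279.79998779296875], [320.8999938964844, 291.8999938964844]] ctr [ 0.5492 -0.0228] size [0.114 0.24 ] ang -2.817
alu 11.5 [[358.0, 257.0], [364.0, 257.0], [364.0, 259.0], [358.0, 259.0]] ctr [ 0.5157 -0.1198] size [0.017 0.006] ang -1.55
alu 10.0 [[329.20001220703125, 236.1999969482422], [332.6000061035156, 235.1999969482422], [337.3999938964844, 252.0], [334.0, 253.0]] ctr [ 0.5536 -0.0406] size [0.01 0.05] ang -2.845
blue 67.5 [[340.8999938964844, 242.0], [344.1000061035156, 241.0], [353.1000061035156, 269.29998779296875], [349.8999938964844, 270.3999938964844]] ctr [ 0.5204 -0.0789] size [0.009 0.083] ang -2.817
blue 63.0 [[310.8999938964844, 251.0], [314.0, 250.0], [323.20001220703125, 278.8999938964844], [320.1000061035156, 279.8999938964844]] ctr [0.4928 0.0042] size [0.009 0.085] ang -2.812
blue 27.0 [[306.20001220703125, 235.1999969482422], [309.1000061035156, 234.39999389648438], [313.20001220703125, 247.89999389648438], [310.20001220703125, 248.8000030517578]] ctr [0.5576 0.0262] size [0.009 0.04 ] ang -2.829
orange 73.5 [[311.3999938964844, 220.1999969482422], [325.3999938964844, 215.89999389648438], [327.20001220703125, 221.8000030517578], [313.29998779296875, 226.10000610351562]] ctr [6.143e-01 3.000e-04] size [0.041 0.017] ang -1.25
orange 48.5 [[321.20001220703125, 259.6000061035156], [341.29998779296875, 252.89999389648438], [342.3999938964844, 256.20001220703125], [322.29998779296875, 262.8999938964844]] ctr [ 0.5125 -0.0363] size [0.059 0.01 ] ang -1.228
orange 0.0 [[305.0, 232.0], [305.0, 232.0], [305.0, 232.0], [305.0, 232.0]] ctr [0.5828 0.0394] size [0. 0.] ang 0.0
```

View pics/crop.png

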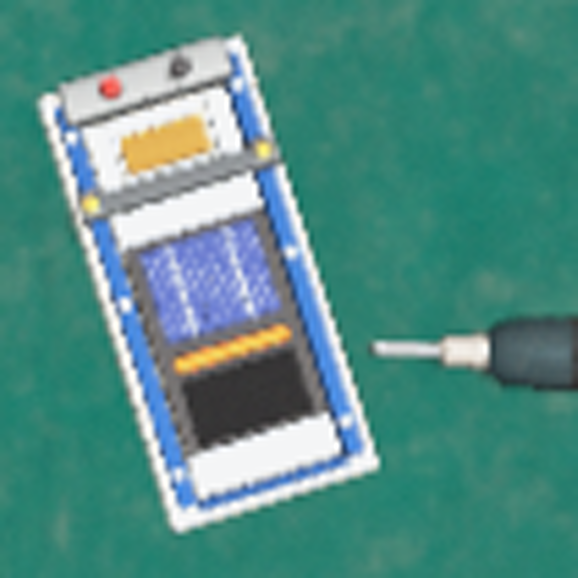

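The jig centre is at (0.549, -0.023) with yaw 0.323. The rib is at jig x ≈ -39 mm, so the carrier origin is at about -29 and has to travel about 69 mm. The finger-pad point is at about (0.491, -0.042). I'll fly there at height and close the jaws.

```bash
python3 -m jog '[[[33,28,0],[0,0,0],1],[[33,28,0],[0,0,0],1],[[33,28,0],[0,0,0],1],[[33,28,0],[0,0,0],1],[[33,28,0],[0,0,0],1],[[33,28,0],[0,0,0],1],[[33,28,0],[0,0,0],1],[[33,28,0],[0,0,0],1],[[33,28,0],[0,0,0],1],[[33,28,0],[0,0,0],1],[[19,39,0],[0,0,0],1],[[19,39,0],[0,0,0],1],[[19,39,0],[0,0,0],1],[[19,39,0],[0,0,0],1],[[19,39,0],[0,0,0],1],[[19,39,0],[0,0,0],1],[[19,39,0],[0,0,0],1],[[19,39,0],[0,0,0],1],[[0,0,0],[0,0,0],1],[[0,0,0],[0,0,0],1]]' 20
python3 -m jog '[[[0,0,0],[0,0,-8.3],1],[[0,0,0],[0,0,-8.3],1],[[0,0,0],[0,0,-8.3],1],[[0,0,0],[0,0,-8.3],1],[[0,0,0],[0,0,0],1],[[0,0,0],[0,0,0],1]]'
cat > look.py <<'E'
import sys
from workcell import r
from h import *
o=r.observe();R=o["eef_rot"]=np.array(o["eef_rot"]);p=np.array(o["ee_pos"])
print(round(o["time"],2),p.round(4),"yaw",np.arctan2(R[1,0],R[0,0]).round(4),"z",R[:,2].round(3),"gap",o["finger_gap"],"F",np.round(o["ft_force"],1))
C=np.array([.5492,-.0228]);a=.323;u=np.array([np.cos(a),np.sin(a)]);v=np.array([-u[1],u[0]])
print("tip in jig mm",((p[:2]-C)@u*1e3).round(1),((p[:2]-C)@v*1e3).round(1),"tip z",((p[2]-r.nose_length)*1e3).round(1))
for n in sys.argv[2:]:
    c=r.camera(n);cv2.imwrite(f"pics/{n}{sys.argv[1]}.png",c["pixels"]);np.savez(f"{n}{sys.argv[1]}.npz",**c)
E
python3 look.py 1 wrist
```

```text
time: 2.1
ee_pos: [0.487, -0.0428, 0.2131]
eef_rot: [[0.967, -0.256, -0.001], [-0.256, -0.967, -0.0], [-0.001, 0.0, -1.0]]
ft_force: [-0.4, 1.2, 0.2]
finger_gap: 0.0003
time: 2.7
ee_pos: [0.4872, -0.0408, 0.2135]
eef_rot: [[0.949, 0.315, -0.0], [0.315, -0.949, 0.0], [-0.0, -0.0, -1.0]]
ft_force: [-0.1, 0.3, -0.2]
finger_gap: 0.0006
2.7 [ 0.4872 -0.0408  0.2135] yaw 0.3207 z [-0.  0. -1.] gap 0.0006168257892266375 F [-0.1  0.3 -0.2]
tip in jig mm -64.5 2.6 tip z 196.5
```

View pics/wrist1.png

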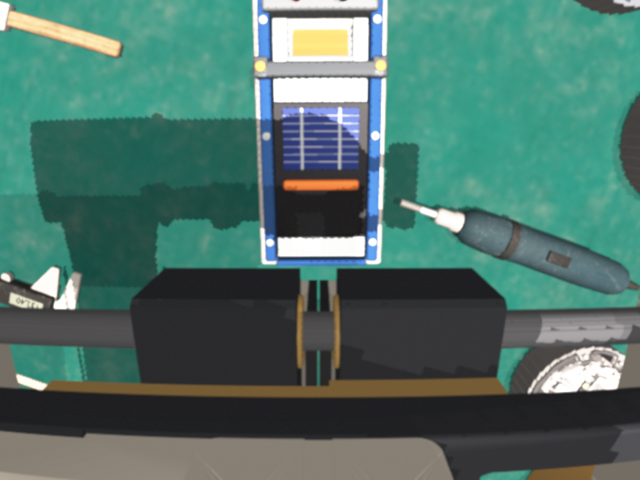

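The wrist view shows the jig upright at columns 262–382, the rib at (321,185), and the closed fingers at column ~320. The jaws line up with the channel. I'll measure again from this view.

```bash
python3 - <<'E'
from h import *
c=dict(np.load("wrist1.npz"));im=c["pixels"]
C=np.array([.5492,-.0228]);a=.323;u=np.array([np.cos(a),np.sin(a)]);v=np.array([-u[1],u[0]])
J=lambda w:np.round(np.c_[(w[:,:2]-C)@u,(w[:,:2]-C)@v]*1e3,1).tolist()
cs,_=blob(im,(3,140,120),(20,255,255),(270,150,375,210))
b=cv2.boxPoints(cv2.minAreaRect(cs[0]));print("rib px",b.tolist(),"jig",J(ray(c,b,.051)))
cs,_=blob(im,(100,150,60),(130,255,255),(250,0,390,270))
for q in cs[:8]:
    if cv2.contourArea(q)>60:
        b=cv2.boxPoints(cv2.minAreaRect(q));print("blue",b.round().tolist(),J(ray(c,b,.034)))
E
```

```text
rib px [[283.0, 179.0], [358.0, 179.0], [358.0, 190.0], [283.0, 190.0]] jig [[-35.1, 30.3], [-35.2, -29.2], [-44.0, -29.4], [-43.9, 30.5]]
blue [[366.0, 239.0], [369.0, 78.0], [380.0, 78.0], [377.0, 239.0]] [[-88.9, -39.0], [43.6, -38.3], [43.6, -46.7], [-89.1, -48.1]]
blue [[262.0, 138.0], [272.0, 138.0], [275.0, 240.0], [265.0, 240.0]] [[-3.6, 48.2], [-3.4, 39.9], [-89.7, 39.5], [-90.0, 48.3]]
blue [[278.0, 258.0], [364.0, 258.0], [364.0, 265.0], [278.0, 265.0]] [[-106.0, 37.7], [-106.2, -37.6], [-112.6, -37.8], [-112.4, 37.8]]
blue [[261.0, 79.0], [271.0, 79.0], [272.0, 134.0], [262.0, 134.0]] [[43.0, 48.1], [43.0, 39.8], [-0.2, 39.9], [-0.3, 48.5]]
blue [[369.0, 58.0], [370.0, -0.0], [381.0, 0.0], [380.0, 58.0]] [[58.8, -38.0], [102.5, -38.2], [102.4, -46.6], [58.7, -46.5]]
blue [[258.0, 0.0], [268.0, -0.0], [270.0, 58.0], [260.0, 58.0]] [[102.6, 49.0], [102.7, 40.6], [58.9, 39.8], [58.8, 48.4]]
blue [[306.0, 164.0], [335.0, 164.0], [335.0, 168.0], [306.0, 168.0]] [[-24.7, 12.4], [-24.7, -11.5], [-28.0, -11.6], [-28.0, 12.5]]
blue [[267.0, 244.0], [275.0, 244.0], [275.0, 259.0], [267.0, 259.0]] [[-93.3, 46.9], [-93.3, 39.9], [-106.9, 40.3], [-106.9, 47.3]]
```

The wrist measurement agrees with the top view to within 1 mm. The rib's rear face is at about -43.5. I'll centre, descend and press.

```bash
python3 -m jog '[[[3.5,2,30],[0,0,0],1],[[0,0,35],[0,0,0],1],[[0,0,35],[0,0,0],1],[[0,0,30],[0,0,0],1],[[0,0,12],[0,0,0],1],[[0,0,4],[0,0,0],1],[[0,0,0],[0,0,0],1],[[0,0,0],[0,0,0],1]]'
python3 look.py 2
python3 -m jog '[[[0,0,3],[0,0,0],1],[[0,0,3],[0,0,0],1],[[0,0,3],[0,0,0],1],[[0,0,3],[0,0,0],1],[[0,0,0],[0,0,0],1],[[0,0,0],[0,0,0],1]]'
python3 look.py 3
```

```text
time: 3.55
ee_pos: [0.492, -0.0422, 0.0684]
eef_rot: [[0.948, 0.318, 0.001], [0.318, -0.948, 0.0], [0.001, 0.0, -1.0]]
ft_force: [0.6, 1.2, 0.6]
finger_gap: 0.0003
3.55 [ 0.492  -0.0422  0.0684] yaw 0.3231 z [ 0.001  0.    -1.   ] gap 0.00029858672489124565 F [0.6 1.2 0.6]
tip in jig mm -60.4 -0.2 tip z 51.4
time: 4.15
ee_pos: [0.4912, -0.0425, 0.0555]
eef_rot: [[0.948, 0.318, -0.0], [0.318, -0.948, -0.0], [-0.0, 0.0, -1.0]]
ft_force: [0.0, -0.3, -0.5]
finger_gap: 0.0004
4.15 [ 0.4912 -0.0425  0.0555] yaw 0.3236 z [-0. -0. -1.] gap 0.00040499231754626317 F [ 0.  -0.3 -0.5]
tip in jig mm -61.2 -0.3 tip z 38.5
```

The fingertips read 38.5 mm high with no force, though contact was due at about 44. I'll look before pressing further.

```bash
python3 look.py 4 wrist scene; python3 - <<'E'
import cv2,numpy as np
a=cv2.imread("pics/wrist4.png")[120:480,140:500];b=cv2.resize(cv2.imread("pics/scene4.png")[215:315,270:390],(432,360),interpolation=cv2.INTER_CUBIC)
cv2.imwrite("pics/c4.png",np.hstack([a,b]))
E
```

```text
4.15 [ 0.4912 -0.0425  0.0555] yaw 0.3236 z [-0. -0. -1.] gap 0.00040499231754626317 F [ 0.  -0.3 -0.5]
tip in jig mm -61.2 -0.3 tip z 38.5
```

View pics/c4.png

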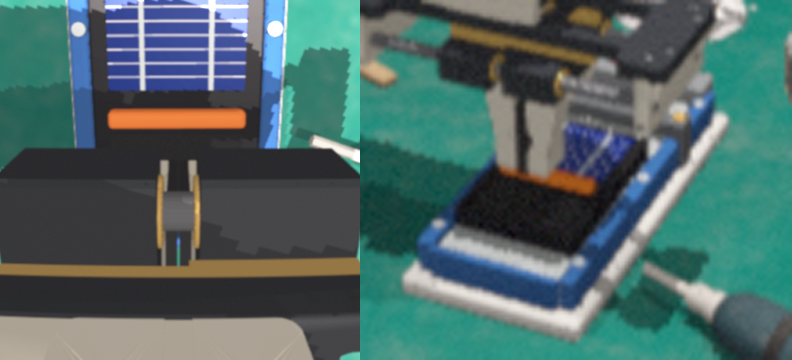

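```bash
python3 - <<'E'
from h import *
c=dict(np.load("scene4.npz"));C=np.array([.5492,-.0228]);a=.323;u=np.array([np.cos(a),np.sin(a)]);v=np.array([-u[1],u[0]])
for n,x,y,z in[("tip38",-61,0,38.5),("tip46",-61,0,46),("tip54",-61,0,54),("rib R end rear top",-43.5,-30,52),("rear R edge top44",-84.5,-38,44),("rear R edge top34",-84.5,-38,34)]:
    q=proj(c,[*(C+u*x/1e3+v*y/1e3),z/1e3])[0];print(n,q.round(1),"crop",((q-[270,215])*3.6+[360,0]).round())
E
python3 -m jog '[[[0,0,2],[0,0,0],1],[[0,0,0],[0,0,0],1],[[0,0,0],[0,0,0],1]]'
```

```text
tip38 [317.3 271.3] crop [530. 203.]
tip46 [317.2 268.4] crop [530. 192.]
tip54 [317.1 265.2] crop [530. 181.]
rib R end rear top [333.9 264.9] crop [590. 180.]
rear R edge top44 [329.  279.9] crop [572. 234.]
rear R edge top34 [329.1 283.9] crop [573. 248.]
time: 4.55
ee_pos: [0.4913, -0.0425, 0.0535]
eef_rot: [[0.948, 0.318, -0.0], [0.318, -0.948, -0.0], [-0.0, 0.0, -1.0]]
ft_force: [1.2, 0.8, 0.3]
finger_gap: 0.0005
```

The picture puts the fingertips at z≈54, higher than nominal, and there's no contact yet. I'll keep descending in small steps and watch the force.

```bash
python3 -m jog '[[[0,0,2],[0,0,0],1],[[0,0,2],[0,0,0],1],[[0,0,0],[0,0,0],1],[[0,0,0],[0,0,0],1]]'
python3 -m jog '[[[0,0,2],[0,0,0],1],[[0,0,0],[0,0,0],1],[[0,0,0],[0,0,0],1]]'
python3 -m jog '[[[0,0,2],[0,0,0],1],[[0,0,0],[0,0,0],1],[[0,0,0],[0,0,0],1]]'
```

```text
time: 4.95
ee_pos: [0.4912, -0.0425, 0.0495]
eef_rot: [[0.948, 0.318, -0.0], [0.318, -0.948, -0.0], [-0.0, 0.0, -1.0]]
ft_force: [0.1, -0.7, 0.1]
finger_gap: 0.0007
time: 5.25
ee_pos: [0.4912, -0.0425, 0.0475]
eef_rot: [[0.948, 0.318, -0.0], [0.318, -0.948, -0.0], [-0.0, -0.0, -1.0]]
ft_force: [-0.5, -0.0, 0.7]
finger_gap: 0.0006
time: 5.55
ee_pos: [0.4912, -0.0425, 0.0455]
eef_rot: [[0.948, 0.318, -0.0], [0.318, -0.948, -0.0], [-0.0, 0.0, -1.0]]
ft_force: [1.0, -0.1, -0.3]
finger_gap: 0.0003
```

```bash
for i in 1; do python3 -m jog '[[[0,0,2],[0,0,0],1],[[0,0,0],[0,0,0],1],[[0,0,0],[0,0,0],1]]' | grep -E 'pos|force'; done
python3 -m jog '[[[0,0,2],[0,0,0],1],[[0,0,0],[0,0,0],1],[[0,0,0],[0,0,0],1]]'| grep -E 'pos|force'
python3 -m jog '[[[0,0,2],[0,0,0],1],[[0,0,0],[0,0,0],1],[[0,0,0],[0,0,0],1]]'| grep -E 'time|pos|force'; python3 look.py 5 wrist scene; python3 - <<'E'
import cv2,numpy as np
a=cv2.imread("pics/wrist5.png")[120:480,140:500];b=cv2.resize(cv2.imread("pics/scene5.png")[225:300,280:370],(432,360),interpolation=cv2.INTER_CUBIC)
cv2.imwrite("pics/c5.png",np.hstack([a,b]))
E
```

```text
ee_pos: [0.4912, -0.0425, 0.0435]
ft_force: [0.5, 0.1, 0.7]
ee_pos: [0.4912, -0.0425, 0.0415]
ft_force: [-0.3, -0.3, 0.2]
time: 6.45
ee_pos: [0.4912, -0.0425, 0.0395]
ft_force: [-0.4, -0.1, 0.5]
6.45 [ 0.4912 -0.0425  0.0395] yaw 0.3237 z [-0. -0. -1.] gap 0.00048159853375538697 F [-0.4 -0.1  0.5]
tip in jig mm -61.2 -0.3 tip z 22.5
```

View pics/c5.png

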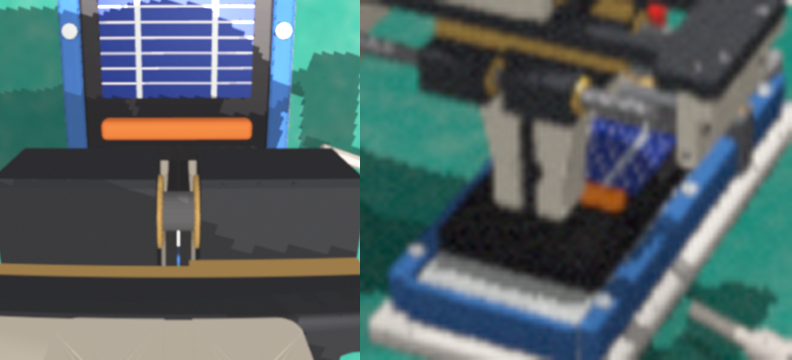

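The fingertips are just above the pad, clear behind the rib (rib end at about (605,195) in the crop). I'll continue in small steps.

```bash
for s in "";do :;done
python3 -m jog '[[[0,0,2],[0,0,0],1],[[0,0,0],[0,0,0],1],[[0,0,0],[0,0,0],1]]'| grep -E 'pos|force'
python3 -m jog '[[[0,0,2],[0,0,0],1],[[0,0,0],[0,0,0],1],[[0,0,0],[0,0,0],1]]'| grep -E 'pos|force'
python3 -m jog '[[[0,0,2],[0,0,0],1],[[0,0,0],[0,0,0],1],[[0,0,0],[0,0,0],1]]'| grep -E 'time|pos|force'
```

```text
ee_pos: [0.4912, -0.0425, 0.0375]
ft_force: [-0.5, 0.2, 0.2]
ee_pos: [0.4912, -0.0425, 0.0355]
ft_force: [-1.2, -0.2, -1.3]
time: 7.45
ee_pos: [0.4912, -0.0425, 0.0335]
ft_force: [-0.5, -1.2, -1.6]
```

```bash
python3 look.py 6 wrist scene; python3 - <<'E'
from h import *
for n in("1","4","5","6"):
    c=dict(np.load(f"wrist{n}.npz"))
    cs,_=blob(c["pixels"],(3,140,120),(20,255,255),(200,150,440,300));x,y,w,h=cv2.boundingRect(cs[0])
    yc=y+h/2;zz=np.linspace(.02,.07,501)
    wid=[np.linalg.norm(np.diff(ray(c,[[x-.5,yc],[x+w-.5,yc]],z),axis=0)) for z in zz]
    print(n,(x,y,w,h),"cam z",c["T"][2,3].round(4),"rib z",zz[np.argmin(abs(np.array(wid)-.060))].round(4))
    if n!="1":
        s=dict(np.load(f"scene{n}.npz"));cs,_=blob(s["pixels"],(3,140,120),(20,255,255),(290,240,350,285))
        print("   scene rib",cv2.boundingRect(cs[0]),cs[0][:,0][cs[0][:,0,0].argmax()])
b=cv2.resize(cv2.imread("pics/scene6.png")[235:295,290:362],(720,600),interpolation=cv2.INTER_CUBIC);cv2.imwrite("pics/c6.png",b)
E
```

```text
7.45 [ 0.4912 -0.0425  0.0335] yaw 0.3237 z [-0. -0. -1.] gap 0.000802522329299869 F [-0.5 -1.2 -1.6]
tip in jig mm -61.2 -0.3 tip z 16.5
1 (283, 179, 76, 12) cam z 0.3842 rib z 0.0539
4 (248, 228, 138, 21) cam z 0.2261 rib z 0.0502
   scene rib (317, 262, 18, 7) [334 267]
5 (241, 238, 152, 22) cam z 0.2102 rib z 0.0516
   scene rib (326, 263, 9, 6) [334 267]
6 (238, 242, 157, 23) cam z 0.2042 rib z 0.0511
   scene rib (327, 263, 8, 6) [334 267]
```

View pics/c6.png

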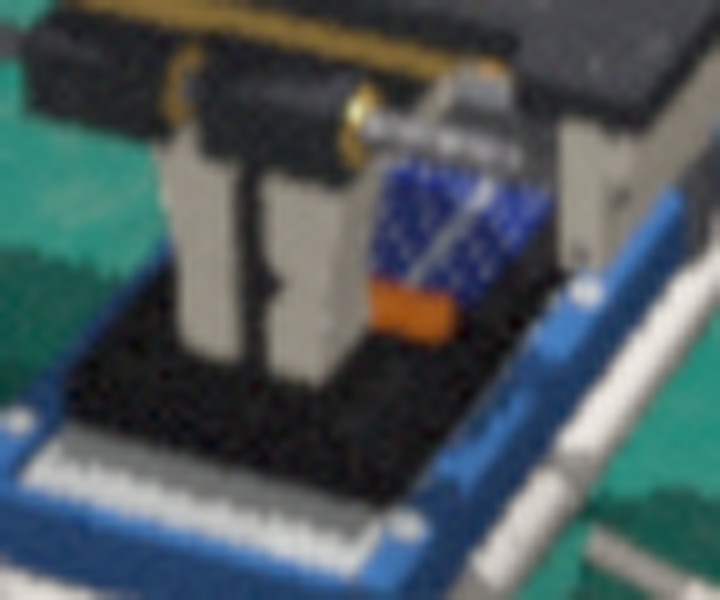

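The carrier is still raised (rib at about 51–52 mm) and the fingertips are over the pad with no contact force. I'll step further.

```bash

python3 -m jog '[[[0,0,2],[0,0,0],1],[[0,0,0],[0,0,0],1],[[0,0,0],[0,0,0],1]]'| grep -E 'pos|force'
python3 -m jog '[[[0,0,2],[0,0,0],1],[[0,0,0],[0,0,0],1],[[0,0,0],[0,0,0],1]]'| grep -E 'pos|force'
python3 - <<'E'
from h import *
c=dict(np.load("scene6.npz"));C=np.array([.5492,-.0228]);a=.323;u=np.array([np.cos(a),np.sin(a)]);v=np.array([-u[1],u[0]])
for x,y in((-70.7,-10),(-70.7,-15),(-70.7,-21)):
  for z in(35,40,45,50):
    print(x,y,z,((proj(c,[*(C+u*x/1e3+v*y/1e3),z/1e3])[0]-[290,235])*10).round())
for z in (.05,.08,.12,.16):
  w=ray(c,[[349,262.5]],z)[0,:2]-C;print(z,(w@u*1e3).round(),(w@v*1e3).round())
E
```

```text
ee_pos: [0.4912, -0.0425, 0.0315]
ft_force: [1.0, -0.5, 0.3]
ee_pos: [0.4914, -0.0425, 0.0297]
ft_force: [-1.8, 1.0, 4.2]
-70.7 -10 35 [296. 414.]
-70.7 -10 40 [296. 394.]
-70.7 -10 45 [295. 374.]
-70.7 -10 50 [294. 355.]
-70.7 -15 35 [318. 420.]
-70.7 -15 40 [317. 400.]
-70.7 -15 45 [317. 380.]
-70.7 -15 50 [316. 360.]
-70.7 -21 35 [344. 427.]
-70.7 -21 40 [344. 407.]
-70.7 -21 45 [343. 387.]
-70.7 -21 50 [343. 367.]
0.05 -20.0 -54.0
0.08 -60.0 -71.0
0.12 -113.0 -93.0
0.16 -166.0 -116.0
```

Contact is at TCP z≈0.030, and the picture agrees: the closed fingertips sit at about 44 mm on the pad. So the tips are about 14 mm above the TCP height, not 17 mm below it. Next I'll press about 14 mm to the bottom.

```bash

python3 -m jog '[[[0,0,2],[0,0,0],1],[[0,0,2],[0,0,0],1],[[0,0,0],[0,0,0],1],[[0,0,0],[0,0,0],1]]'| grep -E 'pos|force'
python3 -m jog '[[[0,0,2],[0,0,0],1],[[0,0,2],[0,0,0],1],[[0,0,2],[0,0,0],1],[[0,0,0],[0,0,0],1],[[0,0,0],[0,0,0],1]]'| grep -E 'pos|force'
python3 -m jog '[[[0,0,2],[0,0,0],1],[[0,0,0],[0,0,0],1],[[0,0,0],[0,0,0],1]]'| grep -E 'time|pos|force'; python3 look.py 7 wrist;python3 - <<'E'
from h import *
for n in("6","7"):
    c=dict(np.load(f"wrist{n}.npz"))
    cs,_=blob(c["pixels"],(3,140,120),(20,255,255),(200,150,440,300));x,y,w,h=cv2.boundingRect(cs[0])
    yc=y+h/2;zz=np.linspace(.02,.07,501)
    wid=[np.linalg.norm(np.diff(ray(c,[[x-.5,yc],[x+w-.5,yc]],z),axis=0)) for z in zz]
    print(n,(x,y,w,h),"rib z",zz[np.argmin(abs(np.array(wid)-.060))].round(4))
E
```

```text
ee_pos: [0.4914, -0.0425, 0.0256]
ft_force: [-0.5, -0.6, 5.3]
ee_pos: [0.4915, -0.0425, 0.0197]
ft_force: [-1.3, -0.0, 7.0]
time: 9.35
ee_pos: [0.4915, -0.0425, 0.0178]
ft_force: [-1.2, -0.7, 7.9]
9.35 [ 0.4915 -0.0425  0.0178] yaw 0.3238 z [ 0. -0. -1.] gap 0.0007006588063589252 F [-1.2 -0.7  7.9]
tip in jig mm -60.9 -0.3 tip z 0.8
6 (238, 242, 157, 23) rib z 0.0511
7 (237, 243, 159, 24) rib z 0.0375
```

The rib dropped about 13 mm, so the plate is nearly at the bottom. I'll press to a firm force.

```bash

python3 -m jog '[[[0,0,2],[0,0,0],1],[[0,0,0],[0,0,0],1],[[0,0,0],[0,0,0],1]]'| grep -E 'pos|force'
python3 -m jog '[[[0,0,1],[0,0,0],1],[[0,0,0],[0,0,0],1],[[0,0,0],[0,0,0],1]]'| grep -E 'time|pos|force'
```

```text
ee_pos: [0.4916, -0.0425, 0.017]
ft_force: [-6.4, 0.3, 21.4]
time: 10.0
ee_pos: [0.4917, -0.0426, 0.0168]
ft_force: [-9.4, 1.2, 32.4]
```

The plate is bottomed at 32 N. I'll ease back 1 mm to about 20 N and start pushing.

```bash

python3 -m jog '[[[0,0,-1],[0,0,0],1],[[2,0,0],[0,0,0],1],[[2,0,0],[0,0,0],1],[[2,0,0],[0,0,0],1],[[2,0,0],[0,0,0],1],[[2,0,0],[0,0,0],1],[[0,0,0],[0,0,0],1]]'; python3 look.py 8 wrist;cat > rib.py <<'E'
import sys
from h import *
C=np.array([.5492,-.0228]);a=.323;u=np.array([np.cos(a),np.sin(a)]);v=np.array([-u[1],u[0]])
c=dict(np.load(f"wrist{sys.argv[1]}.npz"))
cs,_=blob(c["pixels"],(3,140,120),(20,255,255),(200,150,440,320));b=cv2.boxPoints(cv2.minAreaRect(cs[0]));w=ray(c,b,.037)[:,:2]-C
print("rib corners jig",np.round(np.c_[w@u,w@v]*1e3,1).tolist(),b.round().tolist())
E
python3 rib.py 7; python3 rib.py 8
```

```text
time: 10.7
ee_pos: [0.5011, -0.0397, 0.017]
eef_rot: [[0.948, 0.319, 0.001], [0.319, -0.948, -0.001], [0.0, 0.001, -1.0]]
ft_force: [-5.4, -2.3, 22.2]
finger_gap: 0.0003
10.7 [ 0.5011 -0.0397  0.017 ] yaw 0.3244 z [ 0.001 -0.001 -1.   ] gap 0.00033109739533383444 F [-5.4 -2.3 22.2]
tip in jig mm -51.0 -0.8 tip z 0.0
rib corners jig [[-34.4, 30.1], [-34.3, -29.3], [-43.4, -29.7], [-43.5, 30.5]] [[237.0, 243.0], [395.0, 243.0], [395.0, 266.0], [237.0, 266.0]]
rib corners jig [[-24.2, 29.5], [-24.2, -29.5], [-33.6, -30.0], [-33.7, 30.0]] [[237.0, 243.0], [395.0, 243.0], [395.0, 267.0], [237.0, 267.0]]
```

The carrier travels with the fingertips without slipping, and stays level and square. It has about 59.5 mm to go, so I'll push on.

```bash

python3 -m jog '[[[3,0,0],[0,0,0],1],[[3,0,0],[0,0,0],1],[[3,0,0],[0,0,0],1],[[3,0,0],[0,0,0],1],[[3,0,0],[0,0,0],1],[[3,0,0],[0,0,0],1],[[0,0,0],[0,0,0],1]]'; python3 look.py 9 wrist; python3 rib.py 9
python3 -m jog '[[[3,0,0],[0,0,0],1],[[3,0,0],[0,0,0],1],[[3,0,0],[0,0,0],1],[[3,0,0],[0,0,0],1],[[3,0,0],[0,0,0],1],[[3,0,0],[0,0,0],1],[[0,0,0],[0,0,0],1]]'; python3 look.py 10 wrist; python3 rib.py 10
```

```text
time: 11.45
ee_pos: [0.5185, -0.0339, 0.0171]
eef_rot: [[0.948, 0.319, 0.001], [0.319, -0.948, -0.001], [0.001, 0.001, -1.0]]
ft_force: [-4.8, -2.8, 21.5]
finger_gap: 0.0005
11.45 [ 0.5185 -0.0339  0.0171] yaw 0.3245 z [ 0.001 -0.001 -1.   ] gap 0.0004701194130298472 F [-4.8 -2.8 21.5]
tip in jig mm -32.6 -0.8 tip z 0.1
rib corners jig [[-6.3, 29.2], [-6.3, -29.6], [-14.9, -30.0], [-15.0, 29.6]] [[238.0, 244.0], [395.0, 244.0], [395.0, 266.0], [238.0, 266.0]]
time: 12.2
ee_pos: [0.5356, -0.0282, 0.0172]
eef_rot: [[0.948, 0.319, 0.001], [0.319, -0.948, -0.001], [0.001, 0.001, -1.0]]
ft_force: [-5.1, -3.1, 19.8]
finger_gap: 0.0004
12.2 [ 0.5356 -0.0282  0.0172] yaw 0.3245 z [ 0.001 -0.001 -1.   ] gap 0.0003682781904878359 F [-5.1 -3.1 19.8]
tip in jig mm -14.6 -0.8 tip z 0.2
rib corners jig [[11.7, 29.2], [11.8, -29.6], [3.1, -30.0], [3.0, 29.6]] [[238.0, 244.0], [395.0, 244.0], [395.0, 266.0], [238.0, 266.0]]
```

```bash

python3 -m jog '[[[3,0,0],[0,0,0],1],[[3,0,0],[0,0,0],1],[[3,0,0],[0,0,0],1],[[3,0,0],[0,0,0],1],[[3,0,0],[0,0,0],1],[[3,0,0],[0,0,0],1],[[0,0,0],[0,0,0],1]]'; python3 look.py 11 wrist; python3 rib.py 11
python3 -m jog '[[[2,0,0],[0,0,0],1],[[2,0,0],[0,0,0],1],[[0,0,0],[0,0,0],1]]'; python3 look.py 12 wrist; python3 rib.py 12
```

```text
time: 12.95
ee_pos: [0.5516, -0.0229, 0.0171]
eef_rot: [[0.948, 0.319, -0.001], [0.319, -0.948, -0.001], [-0.001, 0.001, -1.0]]
ft_force: [-7.4, -2.7, 22.6]
finger_gap: 0.0007
12.95 [ 0.5516 -0.0229  0.0171] yaw 0.3242 z [-0.001 -0.001 -1.   ] gap 0.0006643400060639215 F [-7.4 -2.7 22.6]
tip in jig mm 2.3 -0.9 tip z 0.1
rib corners jig [[28.6, 29.1], [28.7, -29.7], [20.0, -30.1], [20.0, 29.5]] [[238.0, 244.0], [395.0, 244.0], [395.0, 266.0], [238.0, 266.0]]
time: 13.3
ee_pos: [0.5553, -0.0217, 0.0172]
eef_rot: [[0.948, 0.319, -0.001], [0.319, -0.948, -0.001], [-0.001, 0.001, -1.0]]
ft_force: [-7.8, -3.2, 23.7]
finger_gap: 0.0004
13.3 [ 0.5553 -0.0217  0.0172] yaw 0.3242 z [-0.001 -0.001 -1.   ] gap 0.0003842465999558991 F [-7.8 -3.2 23.7]
tip in jig mm 6.1 -0.9 tip z 0.2
rib corners jig [[32.5, 29.1], [32.6, -29.6], [23.9, -30.1], [23.8, 29.5]] [[238.0, 244.0], [395.0, 244.0], [395.0, 266.0], [238.0, 266.0]]
```

About 2 mm to go. I'll creep in until the push force rises.

```bash

python3 -m jog '[[[1.5,0,0],[0,0,0],1],[[1,0,0],[0,0,0],1],[[0,0,0],[0,0,0],1],[[0,0,0],[0,0,0],1]]'; python3 look.py 13 wrist; python3 rib.py 13
python3 -m jog '[[[1,0,0],[0,0,0],1],[[1,0,0],[0,0,0],1],[[0,0,0],[0,0,0],1],[[0,0,0],[0,0,0],1]]'; python3 look.py 14 wrist; python3 rib.py 14
```

```text
time: 13.75
ee_pos: [0.5563, -0.0213, 0.0171]
eef_rot: [[0.948, 0.318, -0.003], [0.318, -0.948, -0.002], [-0.003, 0.001, -1.0]]
ft_force: [-11.0, -3.1, 26.6]
finger_gap: 0.0003
13.75 [ 0.5563 -0.0213  0.0171] yaw 0.3239 z [-0.003 -0.002 -1.   ] gap 0.0002611001735497384 F [-11.   -3.1  26.6]
tip in jig mm 7.3 -0.8 tip z 0.1
rib corners jig [[33.7, 29.1], [33.8, -29.6], [25.1, -30.1], [25.0, 29.5]] [[238.0, 244.0], [395.0, 244.0], [395.0, 266.0], [238.0, 266.0]]
time: 14.2
ee_pos: [0.5564, -0.0213, 0.0171]
eef_rot: [[0.948, 0.318, -0.006], [0.318, -0.948, -0.003], [-0.006, 0.001, -1.0]]
ft_force: [-16.1, -3.9, 32.6]
finger_gap: 0.0007
14.2 [ 0.5564 -0.0213  0.0171] yaw 0.3236 z [-0.006 -0.003 -1.   ] gap 0.0007100676006555725 F [-16.1  -3.9  32.6]
tip in jig mm 7.3 -0.8 tip z 0.1
rib corners jig [[33.8, 29.4], [33.9, -29.6], [25.2, -30.0], [25.2, 29.9]] [[237.0, 244.0], [395.0, 244.0], [395.0, 266.0], [237.0, 266.0]]
```

The fingertips stopped moving while the push force rose from 8 to 16 N, so the nose is hard against the stop. The rib centre reads 29.5 against the 30 expected at home. I'll release straight up, slowly at first.

```bash

python3 -m jog '[[[0,0,-1],[0,0,0],1],[[0,0,-1],[0,0,0],1],[[0,0,-1],[0,0,0],1],[[0,0,-1],[0,0,0],1],[[0,0,-1],[0,0,0],1],[[0,0,0],[0,0,0],1],[[0,0,0],[0,0,0],1]]'
python3 -m jog '[[[0,0,-1],[0,0,0],1],[[0,0,-1],[0,0,0],1],[[0,0,-1],[0,0,0],1],[[0,0,-2],[0,0,0],1],[[0,0,-2],[0,0,0],1],[[0,0,-3],[0,0,0],1],[[0,0,-5],[0,0,0],1],[[0,0,-10],[0,0,0],1],[[0,0,-30],[0,0,0],1],[[0,0,-40],[0,0,0],1],[[0,0,-40],[0,0,0],1],[[-30,0,-30],[0,0,0],1],[[-40,0,0],[0,0,0],1],[[0,0,0],[0,0,0],1],[[0,0,0],[0,0,0],1]]'; python3 look.py 15 wrist scene top; python3 - <<'E'
from h import *
C=np.array([.5492,-.0228]);a=.323;u=np.array([np.cos(a),np.sin(a)]);v=np.array([-u[1],u[0]])
c=dict(np.load("wrist15.npz"));cs,_=blob(c["pixels"],(3,140,120),(20,255,255),(200,60,440,320))
for q in cs[:3]:
    b=cv2.boxPoints(cv2.minAreaRect(q));w=ray(c,b,.041)[:,:2]-C;print(np.round(np.c_[w@u,w@v]*1e3,1).tolist(),b.round().tolist())
b=cv2.resize(cv2.imread("pics/scene15.png")[215:305,275:395],(440,330),interpolation=cv2.INTER_CUBIC)
a=cv2.resize(cv2.imread("pics/wrist15.png"),(440,330))[:, 90:350]
cv2.imwrite("pics/c15.png",np.hstack([a,b]))
E
```

```text
time: 14.95
ee_pos: [0.5601, -0.0193, 0.0205]
eef_rot: [[0.948, 0.318, 0.0], [0.318, -0.948, 0.0], [0.0, -0.0, -1.0]]
ft_force: [-1.0, -0.6, 1.1]
finger_gap: 0.0002
time: 16.45
ee_pos: [0.4933, -0.0418, 0.1869]
eef_rot: [[0.948, 0.318, 0.002], [0.318, -0.948, 0.001], [0.002, 0.0, -1.0]]
ft_force: [0.6, 0.1, -0.1]
finger_gap: 0.0005
16.45 [ 0.4933 -0.0418  0.1869] yaw 0.3236 z [ 0.002  0.001 -1.   ] gap 0.0004778568764570941 F [ 0.6  0.1 -0.1]
tip in jig mm -59.0 -0.3 tip z 169.9
[[25.1, -4.7], [25.2, -28.0], [24.5, -28.0], [24.4, -4.7]] [[324.0, 107.0], [356.0, 107.0], [356.0, 108.0], [324.0, 108.0]]
[[24.7, 30.2], [29.4, 29.5], [25.1, -3.2], [20.4, -2.6]] [[276.0, 108.0], [277.0, 101.0], [322.0, 107.0], [321.0, 114.0]]
[[-140.5, -16.1], [-140.5, -16.1], [-140.5, -16.1], [-140.5, -16.1]] [[337.0, 317.0], [337.0, 317.0], [337.0, 317.0], [337.0, 317.0]]
```

View pics/c15.png

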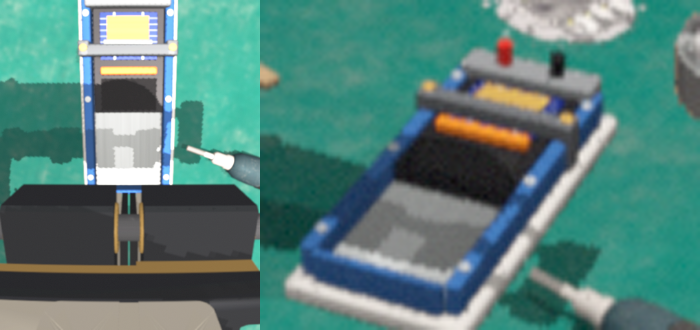

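The carrier is held under the bridge with the rib just behind it, level, and the cell shows under the leaf. The rib colour mask was only partial, so I'll re-measure.

```bash
python3 - <<'E'
from h import *
C=np.array([.5492,-.0228]);a=.323;u=np.array([np.cos(a),np.sin(a)]);v=np.array([-u[1],u[0]])
def m(n,box,z,lo=(3,100,100)):
    c=dict(np.load(n));cs,_=blob(c["pixels"],lo,(30,255,255),box);b=cv2.boxPoints(cv2.minAreaRect(cs[0]));w=ray(c,b,z)[:,:2]-C
    w=np.c_[w@u,w@v]*1e3;print(n,"ctr",w.mean(0).round(1),w.round(1).tolist(),b.round(1).tolist())
m("wrist15.npz",(260,85,380,125),.041)
m("wrist1.npz",(270,150,375,210),.051)
c=dict(np.load("wrist15.npz"));b=c["pixels"][0:170,240:390];cv2.imwrite("pics/c16.png",cv2.resize(b,None,fx=3.5,fy=3.5,interpolation=cv2.INTER_CUBIC))
for x in(95,45,40-14,40-6,40-55):print(x,proj(c,[*(C+u*x/1e3),.036])[0].round(1), "crop",((proj(c,[*(C+u*x/1e3),.036])[0]-[240,0])*3.5).round())
E
```

```text
wrist15.npz ctr [28.4 -0.3] [[32.9, 29.4], [33.0, -30.0], [23.8, -30.2], [23.8, 29.6]] [[277.0, 96.0], [359.0, 96.0], [359.0, 109.0], [277.0, 109.0]]
wrist1.npz ctr [-39.5   0.1] [[-35.1, 30.3], [-35.2, -30.0], [-44.0, -30.2], [-43.9, 30.5]] [[283.0, 179.0], [359.0, 179.0], [359.0, 190.0], [283.0, 190.0]]
95 [317.7   7.3] crop [272.  26.]
45 [317.6  79.5] crop [272. 278.]
26 [317.6 106.1] crop [272. 371.]
34 [317.6  95. ] crop [272. 332.]
-15 [317.6 161.9] crop [271. 567.]
```

View pics/c16.png

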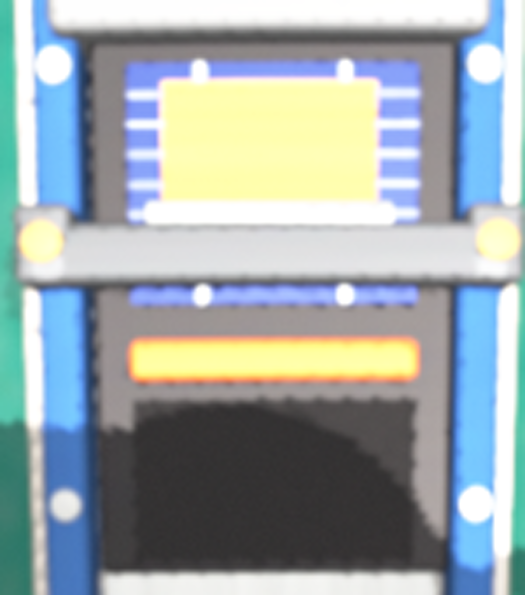

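```bash
python3 - <<'E'
from h import *
C=np.array([.5492,-.0228]);a=.323;u=np.array([np.cos(a),np.sin(a)]);v=np.array([-u[1],u[0]])
c=dict(np.load("wrist15.npz"));im=c["pixels"]
print("cam jig",((c["T"][:2,3]-C)@u*1e3).round(1),c["T"][2,3].round(3))
R=lambda x,z:proj(c,[*(C+u*x/1e3),z/1e3])[0,1].round(1)
print("stop top",R(95,41),"stop z34",R(95,34),"nose 34 at 95/94/93",[R(x,34) for x in(95,94,93)],"bridge top near",R(45,46),"low near",R(45,34),"top far",R(57,46),"rib top rear/front",R(26,42),R(34,42),"rear base",R(-15,34),R(-15,20))
for x in(285,310,340): print(x,[int(t) for t in im[4:20,x].mean(1)],[int(t) for t in im[58:118,x].mean(1)])
print([int(t) for t in im[150:172,300].mean(1)])
E
```

```text
cam jig 8.8 0.358
stop top 5.4 stop z34 8.1 nose 34 at 95/94/93 [np.float64(8.1), np.float64(9.6), np.float64(11.0)] bridge top near 77.8 low near 79.8 top far 60.2 rib top rear/front 105.7 94.3 rear base 161.7 160.4
285 [253, 247, 232, 202, 154, 113, 90, 82, 96, 120, 131, 131, 134, 147, 166, 174] [254, 255, 255, 255, 255, 248, 201, 187, 207, 217, 218, 218, 221, 222, 222, 223, 223, 225, 224, 220, 197, 159, 115, 93, 130, 173, 191, 192, 181, 155, 144, 148, 149, 149, 149, 150, 148, 150, 171, 188, 204, 215, 220, 222, 223, 224, 225, 223, 214, 196, 174, 154, 148, 151, 150, 138, 110, 87, 76, 69]
310 [253, 248, 231, 193, 144, 107, 87, 84, 104, 127, 135, 135, 140, 155, 173, 177] [254, 255, 255, 255, 255, 250, 201, 202, 215, 219, 220, 221, 222, 222, 223, 225, 224, 227, 226, 215, 182, 143, 108, 121, 168, 192, 200, 198, 181, 156, 149, 151, 151, 152, 153, 152, 151, 155, 176, 192, 206, 217, 221, 223, 224, 225, 225, 222, 213, 190, 166, 148, 150, 155, 155, 142, 109, 71, 53, 51]
340 [253, 244, 227, 191, 145, 106, 86, 85, 108, 132, 140, 138, 147, 201, 245, 253] [252, 255, 255, 255, 255, 254, 215, 206, 220, 222, 222, 223, 224, 224, 225, 226, 227, 228, 227, 221, 193, 150, 116, 165, 237, 252, 254, 251, 220, 154, 145, 153, 156, 156, 156, 156, 156, 159, 177, 190, 204, 216, 222, 224, 225, 226, 227, 223, 212, 192, 175, 159, 157, 157, 152, 129, 98, 81, 79, 80]
[50, 50, 50, 49, 50, 50, 50, 51, 50, 53, 61, 62, 79, 143, 216, 236, 239, 239, 239, 239, 239, 239]
```

Pixel offsets agree with home to about 1 mm, but there is a dark line at the nose. I'll take one closer look from over the end stop.

```bash
python3 -m jog '[[[35,0,0],[0,0,0],1],[[35,0,-5],[0,0,0],1],[[0,0,-0],[0,0,0],1],[[0,0,30],[0,0,0],1],[[0,0,30],[0,0,0],1],[[0,0,25],[0,0,0],1],[[0,0,0],[0,0,0],1],[[0,0,0],[0,0,0],1]]'; python3 look.py 17 wrist; python3 - <<'E'
from h import *
C=np.array([.5492,-.0228]);a=.323;u=np.array([np.cos(a),np.sin(a)])
c=dict(np.load("wrist17.npz"));print("cam jig",((c["T"][:2,3]-C)@u*1e3).round(1),c["T"][2,3].round(3))
for n,x,z in(("stop top",95,41),("stop/nose z34",95,34),("nose2short",93,34),("bridge far top",57,46),("bridge near top",45,46),("bridge near low",45,34),("rib front top",34,42),("rib rear top",26,42)):print(n,proj(c,[*(C+u*x/1e3),z/1e3])[0].round(1))
cv2.imwrite("pics/c17.png",c["pixels"])
E
```

```text
time: 17.4
ee_pos: [0.5602, -0.0195, 0.1054]
eef_rot: [[0.948, 0.318, -0.001], [0.318, -0.948, -0.001], [-0.002, 0.0, -1.0]]
ft_force: [0.2, -0.3, 1.0]
finger_gap: 0.0004
17.4 [ 0.5602 -0.0195  0.1054] yaw 0.3241 z [-0.001 -0.001 -1.   ] gap 0.00040276385639659686 F [ 0.2 -0.3  1. ]
tip in jig mm 11.5 -0.4 tip z 88.4
cam jig 80.0 0.276
stop top [317.4  99.8]
stop/nose z34 [317.4 100.6]
nose2short [317.4 104.3]
bridge far top [317.3 171.3]
bridge near top [317.3 193.2]
bridge near low [317.3 190. ]
rib front top [317.3 211.3]
rib rear top [317.3 225.1]
```

View pics/c17.png

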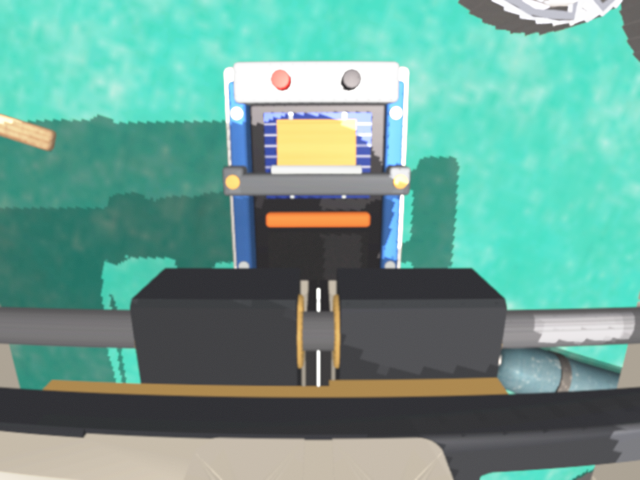

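```bash
python3 - <<'E'
from h import *
im=dict(np.load("wrist17.npz"))["pixels"]
for x in(258,285,318,350,374):print(x,"stop",[int(t) for t in im[96:114,x].mean(1)],"br/rib",[int(t) for t in im[186:232,x].mean(1)])
E
```

```text
258 stop [255, 255, 255, 255, 251, 236, 193, 135, 100, 115, 151, 174, 180, 180, 180, 179, 179, 178] br/rib [145, 143, 143, 143, 143, 142, 139, 128, 112, 90, 73, 68, 67, 67, 67, 68, 69, 68, 67, 68, 68, 63, 55, 50, 51, 51, 52, 50, 50, 51, 50, 50, 49, 50, 50, 49, 49, 49, 49, 49, 48, 48, 49, 50, 50, 50]
285 stop [255, 255, 255, 255, 250, 230, 179, 126, 100, 121, 159, 180, 185, 185, 185, 187, 193, 189] br/rib [144, 143, 143, 144, 144, 142, 138, 127, 113, 101, 98, 91, 74, 57, 51, 51, 50, 51, 51, 50, 50, 51, 52, 51, 52, 73, 104, 132, 146, 155, 160, 163, 164, 163, 162, 160, 159, 158, 156, 151, 136, 96, 58, 48, 48, 48]
318 stop [255, 255, 255, 255, 249, 225, 171, 119, 103, 135, 170, 188, 191, 191, 191, 199, 207, 207] br/rib [146, 146, 145, 145, 145, 142, 138, 126, 114, 104, 101, 91, 72, 55, 50, 52, 51, 54, 56, 54, 51, 52, 51, 50, 56, 77, 109, 134, 147, 156, 160, 163, 163, 163, 161, 160, 159, 159, 155, 149, 131, 90, 55, 48, 48, 50]
350 stop [255, 255, 255, 255, 249, 226, 170, 118, 110, 146, 180, 195, 197, 197, 197, 203, 217, 227] br/rib [148, 148, 146, 146, 146, 144, 138, 127, 113, 107, 106, 100, 89, 81, 77, 77, 77, 77, 78, 76, 77, 75, 70, 63, 60, 82, 114, 137, 149, 157, 161, 163, 164, 162, 161, 161, 159, 157, 155, 147, 126, 86, 55, 48, 49, 50]
374 stop [255, 255, 255, 255, 250, 229, 176, 124, 112, 148, 184, 200, 204, 203, 202, 203, 200, 199] br/rib [150, 150, 149, 149, 148, 145, 138, 128, 110, 90, 80, 78, 77, 74, 67, 60, 54, 52, 51, 49, 51, 51, 51, 52, 52, 52, 50, 50, 48, 50, 51, 50, 49, 49, 49, 48, 48, 49, 49, 48, 50, 49, 50, 49, 48, 50]
```

Relative to the bridge in the same picture, the rib sits where it should when home, to within about 0.5 mm (bridge edge offset +1.8 px, rib +1.0 to +1.7 px). The nose seam is a thin, even line along the stop. I'll rise clear and hand in.

```bash
python3 -m jog '[[[0,0,-30],[0,0,0],1],[[0,0,-40],[0,0,0],1],[[0,0,-30],[0,0,0],1],[[0,0,0],[0,0,0],1],[[0,0,0],[0,0,0],1],[[0,0,0],[0,0,0],1]]'; python3 -c "
from workcell import r
print(r.observe()['time'],r.close_job())"
```

```text
time: 18.05
ee_pos: [0.5597, -0.0194, 0.2057]
eef_rot: [[0.948, 0.318, 0.0], [0.318, -0.948, 0.0], [0.0, -0.0, -1.0]]
ft_force: [-1.2, -0.3, -1.4]
finger_gap: 0.0001
the job is handed in; nothing more can be done
18.05 None
```

The carrier is pushed home under the bridge and leaf spring, and the job was handed in at 18.05 s with the arm raised clear. I pressed the pad with the closed fingertips to the bottom stop, mostly at about 20–27 N with brief peaks near 32 N. Keeping it pressed, I pushed about 69 mm until the carrier stopped moving and the push force rose from about 8 to 16 N, then released straight up.

**Final position:** relative to the bridge, the rib sits where it should when home, to within about 0.5 mm. The carrier is level, square and held under the bridge.

**Checks that disagreed:**
- **Rib position after release:** the first wrist-camera measurement read about 1 mm short of the one taken before letting go. The closer picture put most of that down to calibration.
- **Nose seam:** a thin dark line, about 1 mm wide, still shows along the end stop. I took it to be edge rounding and shadow.
- **Fingertip height:** with the jaws closed, the fingertips were about 14 mm above the TCP height instead of 17 mm below it. I found contact by force and by picture instead.

I did not measure the bystanders again at the end. The force readings gave no sign of touching anything but the carrier.

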